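# Bayonet the amber element onto the signal tower and hold it home

## Robot

A 6-joint arm with a two-finger parallel gripper is mounted at the origin on the work surface; the furniture and walls round the work are solid. World frame = base frame: x ahead of the robot, y to its left, z up, the work surface at z = 0. Lengths are in m, angles in rad, forces in N, time in s.
With the tool pointing down it reaches from about 0.325 to 0.85 m from the base axis. Payload 4.4 kg.
Tool frame: the origin (TCP) lies on the centre line of the jaws, within the pads' length; the fingertips stand env.tip_reach ahead of it and the grasp point (between the pads) lies 5 mm behind it (env.tip_reach is the distance from the TCP to the fingertips, in m); z points along the fingers, y is the line along which they close (so a half turn about z gives the same grasp; the last joint's range is limited). The gripper opens to 94 mm and grips with 3 to 60 N. Pads are 16 mm wide; open, the fingers measure 119 mm over their backs; the gripper's body (75 mm by 177 mm) begins 78 mm behind the grasp point.
Start: joints at [1.05, 0.207, 1.542, -0, 1.393, -0.15], TCP at [0.208, 0.536, 0.219] pointing down, gripper open.
Joint ranges: [-2.73, 2.73], [-0.86, 2.22], [0.23, 2.46], [-1.11, 4.25], [0.08, 2.63], [-2.82, 2.82]. Speed limits (rad/s): [2.79, 2.79, 3.14, 3.14, 3.14, 3.14].

## Interface

Orientations are given as a 3x3 rotation matrix whose columns are the frame's x, y, z axes.
In Python, from station import telemetry, capture, camera_model, ticket, nets, env gives the robot as it stands.
- The arm moves only by the shell command python3 -m handwheel 'ROWS' [OPENING]. ROWS is JSON, a list of rows, each a list of 2 entries, a list of its own where there are three numbers: the shift along the tool's x, y, z in mm, then the turn, a rotation vector about the tool's x, y, z in rad. In form: [[[x, y, z], [ax, ay, az]], ...]. A call has exactly 5 rows; each row is the pose to reach, as a shift and turn from the pose commanded when the call began, along the tool's axes at that moment; what a row does not reach only later rows make up. A row lasts 1/10 s, in which the tool goes at most 50 mm and 8.59 degrees, less where a joint would pass 70% of its speed; a pose out of reach is approached as far as the arm can. A call with a gripper value outside its range is refused whole. OPENING is the opening, from 0 (shut) to 1 (fully open), set as the call begins (- or left out, the last holds). The fingers move at their own pace and stop on an object; the grip force is fixed at half the most. Time passes only in rows, so rows that repeat a pose let the fingers close, or fill a call up. It gives the time, the measured TCP pose, the force and the opening at its end, in the units of the state.
- telemetry.get_obs(): the state, without advancing time (a new reading comes with each control period).
- capture(name): name is "scene" or "top" or "wrist"; returns the picture (480x640x3 uint8, red, green, blue); there is no depth.
- camera_model(name): a dict with "intrinsics" (3x3 intrinsics, pixels), "k1" (the pictures are not rectified: a ray, as slopes to the right and down, at radius r is drawn at 1 + k1 r^2 times it, then the intrinsics apply), "position" and "rotation" of the camera in the world; the wrist camera has in their place "hand_eye" (4x4, takes a point from camera to tool coordinates, whose origin is the TCP and whose axes are the flange's). Camera axes: x right, y down, z forward; pixel columns grow to the right and rows downward; lengths in m; the calibration is good to about 2 mm. A picture is of the moment at which its call begins: read the wrist's pose just before it. camera_model takes no time and is no camera call.
- ticket.sign_off(): hands the job in, once; it reports no verdict.
Trained networks look in the newest picture that a camera, given by its name, has taken for a name from the list of things; names that differ only in an ending like _2 or _b are one class to them, and where a whole thing is asked for, a point or a joint stands for the part that bears it (a point fixed in the world has none). Each returns a list of dicts, best first, with "conf" (0 to 1); they miss things now and then, are a little off and sometimes report something else, mostly with a low value. They report only what shows in the picture. A call takes as long as a camera call.
- nets.boxes_of(camera, thing): "xyz" ([x, y, z] in m, in world coordinates, good to about 4 mm: the middle of the surface that is visible of it).
- nets.trace(camera, thing): "region" (480x640 bool, what is visible of it).
- nets.place_of(camera, thing): "xyz" ([x, y, z] in m, in world coordinates, good to about 4 mm: a listed point, or the origin of a listed thing).
The state is a dict: "time": time; "joint_pos": joint angles; "joint_velocities": joint speeds; "effort": joint torques, N m; "eef_pos": TCP position; "ee_rot": TCP orientation; "force": force on the tool from outside, world axes, zero at the start; "moment": the same for the moment, N m; "finger_gap": finger opening in m.
Only numpy, scipy, OpenCV 4.12 (cv2) and the standard library are available. Lean on these libraries where they do the work, as an engineer would, in place of code of your own. Each camera call takes 0.05 s, during which the arm holds its last target. There are 200 camera calls.

## Task

Fit the amber light element on top of the signal tower: line its two white index lines up with the two white lines on the collar, push it straight down against the spring, then twist it clockwise (seen from above) to its stop, just under a quarter turn, so that its lines stand over the red dots. The locking screw is still to be driven, so finish while holding: keep the amber element gripped, turned to the stop and pressed down flush on the collar, and do not let go. Leave the red and the blue element standing where they are.

Things in the scene. Friction and masses are not known exactly. Their poses are not given: they have to be found in the camera images.
- amber_element_lens (a point): Centre of the amber lens of the loose light element to fit, on its axis, 47 mm above its foot; z up the axis. Two equal lugs stand out of its spigot on this point's +x and -x side; index lines lie above them, white on the flange, black on the cap. It fits either way round (half-turn symmetry). The lens is a smooth cylinder 48 mm in diameter, from 27 to 67 mm above the foot.
- amber_element: The same amber element, 73 mm tall, about 0.06 to 0.13 kg; origin at its foot, z up, x through the lugs. From the foot up: black spigot 36 mm in diameter, 19 mm long, nose tapered to 29 mm; flange 58 mm in diameter, 19 to 27 mm; lens; amber cap 49 mm in diameter, 67 to 73 mm. Lugs 3 to 7 mm above the foot, 7 mm wide, out to 22.5 mm from the axis.
- red_element_lens (a point): Centre of the red lens of a bystander element of the same shape and size, standing on the bench, 47 mm above its foot; z up.
- blue_element_lens (a point): Centre of the blue lens of a bystander element of the same shape and size, standing on the bench, 47 mm above its foot; z up.
- collar_rim (a point): Centre of the rim of the black bayonet collar (58 mm in diameter, open at the top) of the fixed signal tower, 96 mm above the bench; z up. Two gaps for the lugs, 11 mm wide, lie on this point's +x and -x side, marked by white lines; red dots mark the end of the turn, 80 degrees clockwise of them. Element flush: lens centre 28 mm above this point.
- tower: The fixed signal tower: 78 mm square steel plate on the bench (origin under its centre, same x as the collar), black foot, green lens, collar. Grey ledges in the collar, 3 to 9 mm below the rim, leave a 38.8 mm bore and the two gaps. With the element flush its lugs pass 3 mm under the ledges: they turn clockwise only, and meet a stop after 80 degrees (1.4 rad).
- contact_plate (a joint): Sprung white plate 33 mm in diameter in the collar: 0 at rest (face 8 mm below the rim), grows as it is pushed down, 0.011 m with the element flush. It pushes up with 3 N at 0 and 8.5 N at 0.011 m, and lifts a turned element 3 mm off the rim unless that is kept pressed down.

How it is judged:
By the outcome, as a careful person would: the job done as asked, in the order asked, and still so for the second after the job is handed in, while the arm keeps its last pose, push and grip.
It also fails if it takes over 38 s, if anything falls off the work surface, if the arm or the gripper's body presses on something with over 40 N, if the wrist force passes 120 N, or if a joint passes its speed limit or range.

## Working session

There is one attempt and no reset: what is moved stays moved. The work goes in short steps, Python scripts to look and compute and a shell command to move; the robot and the scene stay as the last step left them, time stands still between calls to the robot, and variables do not carry over. Pictures are saved under pics/ and viewed, on a budget of 10 in all, crops included, one or two more only if the job needs it, and the job is handed in when it is done.

```bash
mkdir -p pics; ls; python3 - <<'E'
from station import telemetry, capture, camera_model, nets, env
import cv2, numpy as np
np.set_printoptions(precision=4,suppress=True)
print(env.tip_reach)
o=telemetry.get_obs();print(o['time'],o['eef_pos'],o['ee_rot'],o['finger_gap'],o['force'])
for c in ['scene','top','wrist']:
    im=capture(c);cv2.imwrite(f'pics/{c}0.png',im[:,:,::-1])
    m=camera_model(c);print(c,m)
    for t in ['amber_element_lens','red_element_lens','blue_element_lens','collar_rim','tower']:
        print(t,[(r['conf'],np.round(r['xyz'],4)) for r in nets.place_of(c,t)][:3])
print(telemetry.get_obs()['time'])
E
```

```text
pics
0.014
0.0 [0.2075 0.5355 0.2183] [[-0.9324  0.3614 -0.0011]
 [ 0.3614  0.9324 -0.0019]
 [ 0.0003 -0.0022 -1.    ]] 0.09417790713458318 [-0.0576  0.4621  0.072 ]
scene {'intrinsics': array([[472.6818,   0.    , 307.6633],
       [  0.    , 472.6818, 235.1713],
       [  0.    ,   0.    ,   1.    ]]), 'k1': -0.007589149669895317, 'position': array([ 0.0532, -0.5742,  0.7211]), 'rotation': array([[ 0.6154, -0.5919,  0.5205],
       [-0.7882, -0.4648,  0.4033],
       [ 0.0032, -0.6585, -0.7526]])}
amber_element_lens []
red_element_lens [(0.78, array([ 0.4186, -0.2665,  0.0477]))]
blue_element_lens [(0.95, array([ 0.4311, -0.3717,  0.0482])), (0.71, array([ 0.4213, -0.2611,  0.0465]))]
collar_rim [(0.63, array([ 0.5595, -0.2941,  0.0941])), (0.41, array([ 0.4325, -0.3697,  0.0503]))]
tower [(0.64, array([ 0.5612, -0.2962, -0.0004]))]
top {'intrinsics': array([[523.1243,   0.    , 324.1338],
       [  0.    , 523.1243, 245.0628],
       [  0.    ,   0.    ,   1.    ]]), 'k1': -0.12485656372947722, 'position': array([ 0.3198, -0.267 ,  0.9296]), 'rotation': array([[-0.0078, -0.9812,  
[... 177 characters left out ...]
, -0.0017]))]
red_element_lens [(0.63, array([ 0.4165, -0.2614,  0.0468]))]
blue_element_lens [(0.62, array([ 0.4269, -0.3684,  0.0459]))]
collar_rim []
tower [(0.91, array([ 0.5627, -0.295 ,  0.0009])), (0.48, array([ 0.4379, -0.1307,  0.0463]))]
wrist {'intrinsics': array([[342.7707,   0.    , 321.4376],
       [  0.    , 342.7707, 235.5053],
       [  0.    ,   0.    ,   1.    ]]), 'k1': -0.022588797195287055, 'hand_eye': array([[-0.0022, -0.9711, -0.2388,  0.0679],
       [ 1.    , -0.0021, -0.0005, -0.0003],
       [-0.    , -0.2388,  0.9711, -0.1647],
       [ 0.    ,  0.    ,  0.    ,  1.    ]])}
amber_element_lens []
red_element_lens []
blue_element_lens []
collar_rim []
tower []
0.9
```

View pics/top0.png

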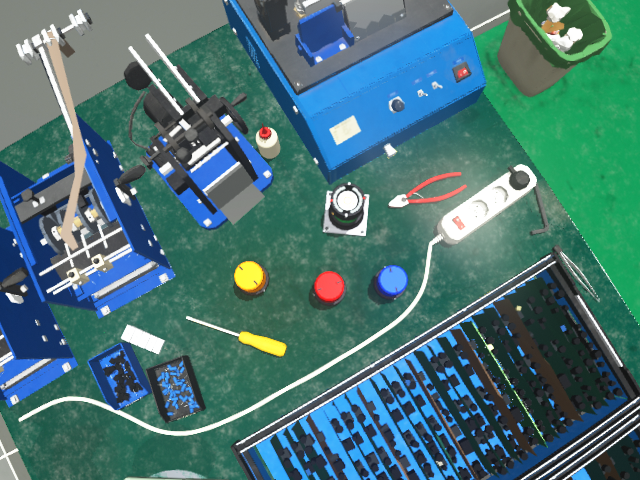

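View pics/scene0.png

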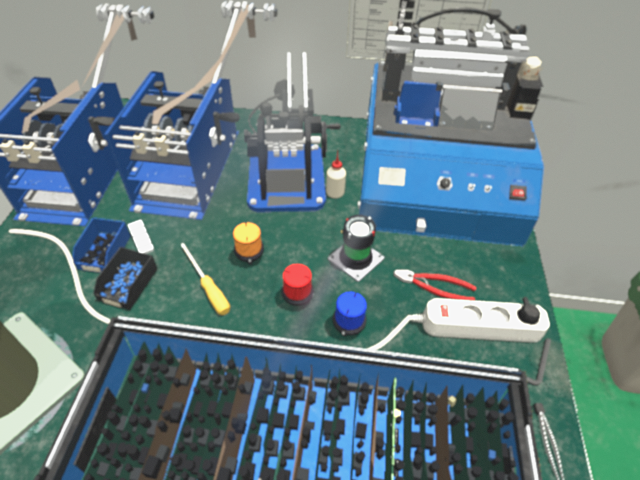

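```bash
cat > h.py <<'E'
import numpy as np, cv2
from station import telemetry, capture, camera_model, nets, env
np.set_printoptions(precision=4,suppress=True)
def cam(c,o=None):
    m=camera_model(c)
    if c=='wrist':
        T=np.eye(4);T[:3,:3]=o['ee_rot'];T[:3,3]=o['eef_pos'];T=T@np.array(m['hand_eye']);return m,T[:3,:3],T[:3,3]
    return m,np.array(m['rotation']),np.array(m['position'])
def ray(C,uv):
    m,R,p=C
    n=cv2.undistortPoints(np.array([[uv]],float),np.array(m['intrinsics']),np.array([m['k1'],0,0,0.]))[0,0]
    return p,R@np.array([*n,1.])
def onz(C,uv,z):
    p,d=ray(C,uv);return p+d*(z-p[2])/d[2]
def proj(C,P):
    m,R,p=C;r,_=cv2.Rodrigues(R.T)
    return cv2.projectPoints(np.array(P,float).reshape(-1,3),r,-R.T@p,np.array(m['intrinsics']),np.array([m['k1'],0,0,0.]))[0][:,0]
def tri(r1,r2):
    A=np.stack([r1[1],-r2[1]],1);t=np.linalg.lstsq(A,r2[0]-r1[0],rcond=None)[0]
    a=r1[0]+t[0]*r1[1];b=r2[0]+t[1]*r2[1];return (a+b)/2,np.linalg.norm(a-b)
E
python3 - <<'E'
from h import *
S=cam('scene');T=cam('top')
for a,b in [((250,10),(50,40)),((130,15),(50,40)),((381,207),(333,172)),((222,25),(75,160)),((234,155),(75,236)),((358,230),(347,205))]:
    print(a,b,*tri(ray(S,a),ray(T,b)))
s=cv2.imread('pics/scene0.png');t=cv2.imread('pics/top0.png')
def cr(i,u,v,h=25): return cv2.resize(i[v-h:v+h,u-h:u+h],(390,290) if 0 else (300,300),interpolation=cv2.INTER_CUBIC)
cv2.imwrite('pics/crops.png',np.vstack([np.hstack([cr(t,250,278),cr(t,347,203)]),np.hstack([cr(s,247,243),cr(s,358,238)])]))
E
```

```text
(250, 10) (50, 40) [0.7543 0.1291 0.2956] 0.011911764174126096
(130, 15) (50, 40) [0.5498 0.0604 0.4308] 0.19568932141668444
(381, 207) (333, 172) [ 0.6235 -0.2866  0.0826] 0.032744182095312026
(222, 25) (75, 160) [0.5474 0.0121 0.3746] 0.04366785261242069
(234, 155) (75, 236) [0.5405 0.094  0.0957] 0.1496524919427477
(358, 230) (347, 205) [ 0.5536 -0.298   0.0898] 0.0041135272262325965
```

View pics/crops.png

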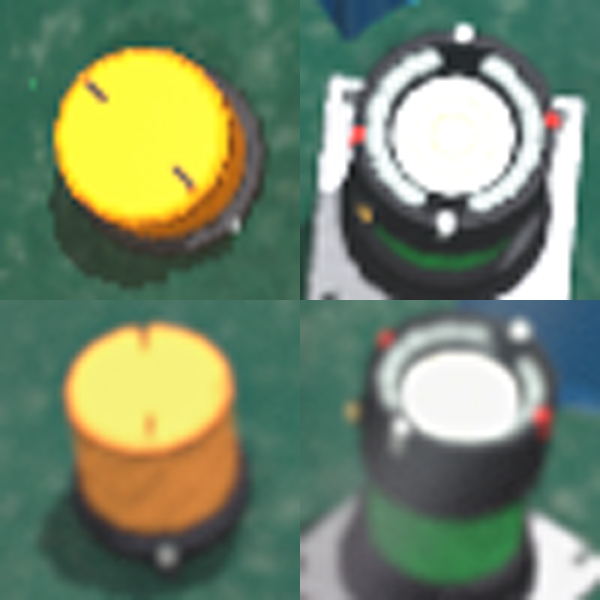

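```bash
python3 - <<'E'
from h import *
S=cam('scene');T=cam('top')
def f(n,C,o,a,b,z):
    P=[onz(C,(o[0]+x/6,o[1]+y/6),z) for x,y in (a,b)];d=P[1]-P[0]
    print(n,'mid',(P[0]+P[1])/2,'len',np.linalg.norm(d),'ang',np.degrees(np.arctan2(d[1],d[0]))%180)
f('amb T',T,(225,253),(96,92),(183,178),.073)
f('amb S',S,(222,218),(143,37),(151,125),.073)
f('white T',T,(322,178),(163,33),(145,222),.096)
f('red T',T,(322,178),(57,134),(253,121),.096)
f('white S',S,(333,213),(220,30),(102,133),.096)
f('red S',S,(333,213),(85,38),(243,115),.096)
E
```

```text
amb T mid [ 0.4378 -0.1315  0.073 ] len 0.03450605851438017 ang 45.590214762814014
amb S mid [ 0.4394 -0.133   0.073 ] len 0.036385903869872296 ang 46.68747459081092
white T mid [ 0.5604 -0.2975  0.096 ] len 0.05438376217249152 ang 173.7700308353641
red T mid [ 0.5602 -0.2978  0.096 ] len 0.054177258303025805 ang 93.35174398599547
white S mid [ 0.5596 -0.3     0.096 ] len 0.05641725791107969 ang 175.3870224867547
red S mid [ 0.5614 -0.2992  0.096 ] len 0.05450091592395347 ang 93.40807502493912
```

```bash
python3 - <<'E'
from h import *
S=cam('scene');T=cam('top')
for n,a,b in [('deckL',(376,128),(288,98)),('switch',(517,192),(462,72)),('knob',(445,184),(397,105)),('button',(421,225),(391,150)),('label',(391,177),(344,129)),('botR',(527,240),(486,80)),('botL',(362,203),(333,174)),('feedpost',(305,55),(152,37)),('jigtop',(282,90),(140,60)),('bottle',(337,163),(264,133)),('feeder2 cornerR',(234,88),(90,162)), ('feed2 knob',(228,118),(133,176))]:
    print(n,*tri(ray(S,a),ray(T,b)))
E
```

```text
deckL [ 0.7105 -0.2128  0.18  ] 0.023282224994014958
switch [ 0.7704 -0.4931  0.1368] 0.0008557401539839439
knob [ 0.7102 -0.3808  0.1354] 0.0006091626631715242
button [ 0.6571 -0.3757  0.0673] 0.0009200593522755831
label [ 0.669  -0.2922  0.1325] 0.0002820114487111147
botR [ 0.8028 -0.5558  0.028 ] 0.033238772970365225
botL [ 0.6016 -0.2743  0.1061] 0.0017034126694853483
feedpost [0.7918 0.007  0.2229] 0.0008551556475587394
jigtop [0.8129 0.0778 0.1061] 0.025840666270252804
bottle [ 0.6872 -0.1563  0.0826] 0.004171673405683288
feeder2 cornerR [0.6088 0.0742 0.208 ] 0.04875572361476694
feed2 knob [0.5834 0.0394 0.1659] 0.0009714301459255706
```

```bash
cat >> h.py <<'E'
def delta(xyz,yaw):
    o=telemetry.get_obs();R=np.array(o['ee_rot'])
    y=np.radians(yaw);Rt=np.array([[-np.sin(y),np.cos(y),0],[np.cos(y),np.sin(y),0],[0,0,-1.]])
    return 1000*R.T@(np.array(xyz)-o['eef_pos']), cv2.Rodrigues(R.T@Rt)[0].ravel()
E
python3 - <<'E'
from h import *
print(delta([.208,.536,.33],68.8));print(delta([.36,.1,.36],50));print(delta([.4385,-.132,.19],33))
E
```

```text
(array([  -0.2084,   -0.0479, -110.5508]), array([-0.    , -0.    ,  0.0002]))
(array([-299.5082, -351.6445, -140.5418]), array([-0.    , -0.    ,  0.3284]))
(array([-456.5506, -539.5867,   29.463 ]), array([-0.    ,  0.    ,  0.6251]))
```

```bash
python3 -m handwheel '[[[0,0,-50],[0,0,0]],[[-10,-15,-95],[0,0,0]],[[-33,-40,-130],[0,0,0]],[[-65,-77,-140],[0,0,0]],[[-97,-115,-140],[0,0,0.1]]]' 1
python3 - <<'E'
from h import *
print(telemetry.get_obs()['time'],delta([.36,.1,.36],50));print(delta([.4385,-.132,.19],33))
E
```

```text
time: 1.4
eef_pos: [0.2578, 0.3937, 0.3627]
ee_rot: [[-0.891, 0.453, 0.005], [0.453, 0.891, 0.004], [-0.002, 0.006, -1.0]]
force: [0.5, 0.5, -0.7]
finger_gap: 0.0941
1.4 (array([-224.2269, -215.4305,    1.8569]), array([0.0063, 0.0015, 0.2276]))
(array([-399.0075, -387.6556,  171.1982]), array([0.0065, 0.0006, 0.5243]))
```

```bash
python3 -m handwheel '[[[-35,-33,0],[0,0,0.05]],[[-70,-66,0],[0,0,0.1]],[[-105,-100,0],[0,0,0.15]],[[-140,-135,0],[0,0,0.2]],[[-175,-169,0],[0,0,0.25]]]'
python3 -m handwheel '[[[0,0,0],[0,0,0]],[[0,0,0],[0,0,0]],[[0,0,0],[0,0,0]],[[0,0,0],[0,0,0]],[[0,0,0],[0,0,0]]]' >/dev/null; python3 - <<'E'
from h import *
print(telemetry.get_obs()['time'],telemetry.get_obs()['eef_pos'],delta([.4385,-.132,.19],33))
E
```

```text
time: 1.9
eef_pos: [0.3363, 0.1622, 0.3598]
ee_rot: [[-0.751, 0.66, 0.002], [0.66, 0.751, 0.0], [-0.001, 0.001, -1.0]]
force: [0.9, -0.2, -0.2]
finger_gap: 0.0937
2.4 [0.3357 0.1652 0.3594] (array([-272.7237, -156.6909,  169.3241]), array([-0.0002, -0.0003,  0.2786]))
```

```bash
python3 -m handwheel '[[[-40,-23,0],[0,0,0.06]],[[-80,-46,0],[0,0,0.12]],[[-120,-69,0],[0,0,0.18]],[[-160,-92,10],[0,0,0.24]],[[-200,-115,25],[0,0,0.279]]]'
python3 -m handwheel '[[[-40,-5,30],[0,0,0]],[[-70,-15,60],[0,0,0]],[[-83,-20,100],[0,0,0]],[[-83,-20,145],[0,0,0]],[[-83,-20,145],[0,0,0]]]'; python3 - <<'E'
from h import *
o=telemetry.get_obs()
print(o['time'],o['eef_pos'],delta([.4385,-.132,.19],33))
im=capture('wrist');cv2.imwrite('pics/w1.png',im[:,:,::-1])
print(nets.place_of('wrist','amber_element_lens'))
C=cam('wrist',o);print(proj(C,[[.4385,-.132,.073],[.4385,-.132,.047]]))
E
```

```text
time: 2.9
eef_pos: [0.4121, -0.0552, 0.3353]
ee_rot: [[-0.542, 0.84, 0.003], [0.84, 0.542, -0.001], [-0.002, 0.002, -1.0]]
force: [0.6, 1.3, 0.0]
finger_gap: 0.0941
time: 3.4
eef_pos: [0.4343, -0.1318, 0.1829]
ee_rot: [[-0.542, 0.84, -0.013], [0.84, 0.542, 0.007], [0.013, -0.007, -1.0]]
force: [0.2, 0.9, 0.0]
finger_gap: 0.094
3.4 [ 0.4343 -0.1318  0.1829] (array([-2.302 ,  3.3743, -7.196 ]), array([-0.0074, -0.0133, -0.0028]))
[{'xyz': [0.4384, -0.1281, 0.0498], 'conf': 0.64}]
[[326.2571 240.5085]
 [326.0464 233.5932]]
```

View pics/w1.png

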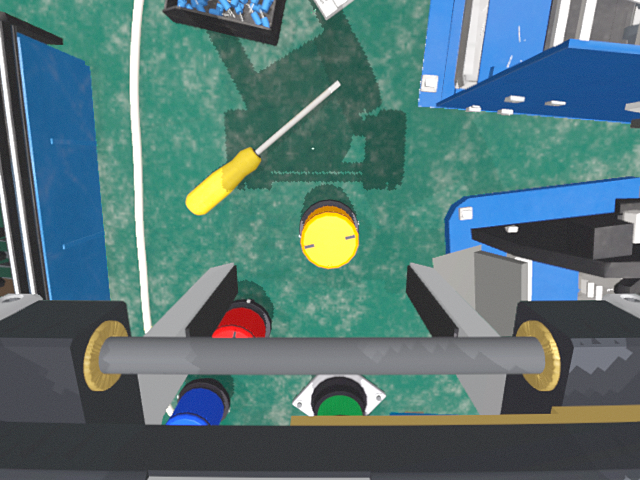

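```bash
python3 - <<'E'
from h import *
o=telemetry.get_obs();C=cam('wrist',o);print(o['time'],o['eef_pos'])
a=onz(C,(309,246),.073);b=onz(C,(350,238),.073);d=b-a
print(a,b,(a+b)/2,np.linalg.norm(d),np.degrees(np.arctan2(d[1],d[0]))%180)
im=capture('wrist')
m=cv2.inRange(im,(200,150,0),(255,255,80));m[:190]=0;m[290:]=0;m[:,:280]=0;m[:,380:]=0
v,u=np.nonzero(m);print(u.min(),u.max(),v.min(),v.max(),onz(C,((u.min()+u.max())/2,240),.073))
print(delta([.4385,-.132,.19],33),delta([.4385,-.132,.052],33))
E
```

```text
3.5 [ 0.4389 -0.1339  0.1894]
[ 0.4357 -0.1481  0.073 ] [ 0.4611 -0.1234  0.073 ] [ 0.4484 -0.1358  0.073 ] 0.03545269330955325 44.17704359536002
297 353 203 259 [ 0.4443 -0.1363  0.073 ]
(array([ 3.2231, -0.0569,  1.2668]), array([ 0.0012,  0.0021, -0.002 ])) (array([  3.5102,  -0.2285, 139.2664]), array([ 0.0012,  0.0021, -0.002 ]))
```

```bash
python3 - <<'E'
from h import *
o=telemetry.get_obs();C=cam('wrist',o);print(o['time'],o['eef_pos'])
im=capture('wrist');g=im[190:290,280:380].astype(int)
m=cv2.inRange(im,(200,150,0),(255,255,80));m[:190]=0;m[290:]=0;m[:,:280]=0;m[:,380:]=0
c=max(cv2.findContours(m,0,2)[0],key=cv2.contourArea);(x,y),r=cv2.minEnclosingCircle(c);print(x,y,r,r*2*np.linalg.norm(onz(C,(330,240),.073)-onz(C,(329,240),.073)))
P=onz(C,(x,y),.073);print(P)
dk=[(u,v) for v in range(480) for u in range(640) if (u-x)**2+(v-y)**2<(r-3)**2 and im[v,u,0]<170]
print(len(dk))
q=np.array([onz(C,p,.073)[:2] for p in dk]);w=np.linalg.svd(q-q.mean(0))[2][0];print(q.mean(0),np.degrees(np.arctan2(w[1],w[0]))%180)
print(delta([P[0],P[1],.052],33))
E
```

```text
3.55 [ 0.4403 -0.1347  0.1913]
323.6123352050781 228.32235717773438 28.19009780883789 0.04808900221178251
[ 0.4398 -0.1298  0.073 ]
35
[ 0.4405 -0.1315] 45.76139377012001
(array([  5.6164,   1.5904, 140.2226]), array([ 0.0024,  0.0042, -0.0021]))
```

```bash
python3 -m handwheel '[[[0,0,30],[0,0,0]],[[0,0,60],[0,0,0]],[[0,0,60],[0,0,0]],[[0,0,60],[0,0,0]],[[0,0,60],[0,0,0]]]'; python3 - <<'E'
from h import *
print(delta([.4395,-.131,.044],33))
E
```

```text
time: 4.1
eef_pos: [0.4411, -0.1358, 0.1323]
ee_rot: [[-0.542, 0.841, 0.005], [0.841, 0.542, -0.002], [-0.005, 0.003, -1.0]]
force: [0.2, 0.1, 0.1]
finger_gap: 0.0937
(array([ 5.3205,  1.0855, 88.2714]), array([ 0.0026,  0.0046, -0.0034]))
```

```bash
python3 -m handwheel '[[[5,1,25],[0.0026,0.0046,0]],[[5,1,50],[0.0026,0.0046,0]],[[5,1,75],[0.0026,0.0046,0]],[[5,1,88],[0.0026,0.0046,0]],[[5,1,88],[0.0026,0.0046,0]]]'; python3 -m handwheel '[[[0,0,0],[0,0,0]],[[0,0,0],[0,0,0]],[[0,0,0],[0,0,0]],[[0,0,0],[0,0,0]],[[0,0,0],[0,0,0]]]'; python3 - <<'E'
from h import *
print(delta([.4395,-.131,.044],33))
o=telemetry.get_obs();im=capture('wrist');cv2.imwrite('pics/w2.png',im[:,:,::-1])
C=cam('wrist',o);print(proj(C,[[.4395,-.131,.073]]))
E
```

```text
time: 4.6
eef_pos: [0.437, -0.1302, 0.0414]
ee_rot: [[-0.541, 0.841, -0.005], [0.841, 0.541, 0.003], [0.005, -0.003, -1.0]]
force: [0.2, 0.0, 0.1]
finger_gap: 0.0942
time: 5.1
eef_pos: [0.4374, -0.1304, 0.0419]
ee_rot: [[-0.541, 0.841, -0.004], [0.841, 0.541, 0.002], [0.004, -0.002, -1.0]]
force: [0.3, -0.9, 0.1]
finger_gap: 0.0941
(array([-1.6122,  1.4503, -2.0749]), array([-0.0021, -0.0037, -0.004 ]))
[[324.4203 318.4613]]
```

View pics/w2.png

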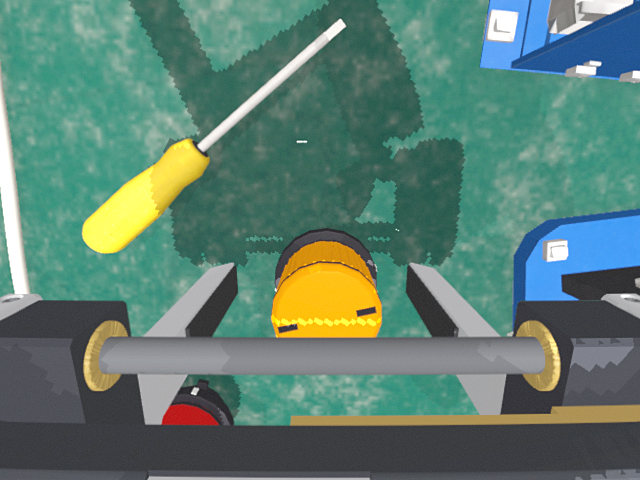

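```bash
python3 -m handwheel '[[[-2,0,-2],[0,0,0]],[[-2,0,-2],[0,0,0]],[[-2,0,-2],[0,0,0]],[[-2,0,-2],[0,0,0]],[[-2,0,-2],[0,0,0]]]' ; python3 -m handwheel '[[[0,0,0],[0,0,0]],[[0,0,0],[0,0,0]],[[0,0,0],[0,0,0]],[[0,0,0],[0,0,0]],[[0,0,0],[0,0,0]]]' 0;python3 -m handwheel '[[[0,0,0],[0,0,0]],[[0,0,0],[0,0,0]],[[0,0,0],[0,0,0]],[[0,0,0],[0,0,0]],[[0,0,0],[0,0,0]]]'; python3 - <<'E'
from h import *
print(delta([.4395,-.131,.044],33),delta([.4395,-.131,.23],33))
E
```

```text
time: 5.65
eef_pos: [0.438, -0.1319, 0.0433]
ee_rot: [[-0.541, 0.841, -0.005], [0.841, 0.541, 0.003], [0.005, -0.003, -1.0]]
force: [0.3, 0.3, -0.0]
finger_gap: 0.0941
time: 6.15
eef_pos: [0.4382, -0.132, 0.0434]
ee_rot: [[-0.541, 0.841, -0.005], [0.841, 0.541, 0.002], [0.005, -0.003, -1.0]]
force: [-0.1, -0.5, -0.6]
finger_gap: 0.0576
time: 6.65
eef_pos: [0.4382, -0.1319, 0.0434]
ee_rot: [[-0.541, 0.841, -0.005], [0.841, 0.541, 0.002], [0.005, -0.003, -1.0]]
force: [0.7, -0.9, -0.2]
finger_gap: 0.0476
(array([ 0.0534,  1.6206, -0.582 ]), array([-0.0026, -0.0046, -0.004 ])) (array([   0.9116,    1.1435, -186.5794]), array([-0.0026, -0.0046, -0.004 ]))
```

```bash
python3 -m handwheel '[[[0,0,-15],[0,0,0]],[[0,0,-45],[0,0,0]],[[0,0,-80],[0,0,0]],[[0,0,-110],[0,0,0]],[[0,0,-137],[0,0,0]]]' ; python3 - <<'E'
from h import *
print(delta([.5604,-.2985,.18],-19.3))
E
```

```text
time: 7.15
eef_pos: [0.4387, -0.1323, 0.1819]
ee_rot: [[-0.541, 0.841, -0.004], [0.841, 0.541, 0.002], [0.004, -0.002, -1.0]]
force: [1.0, -1.1, -0.8]
finger_gap: 0.0473
(array([-205.5889,   12.3358,    1.0552]), array([-0.0041, -0.0026,  0.9089]))
```

```bash
python3 -m handwheel '[[[-25,1,0],[0,0,0.1]],[[-60,3,0],[0,0,0.24]],[[-95,5,0],[0,0,0.38]],[[-130,7,0],[0,0,0.52]],[[-165,10,0],[0,0,0.66]]]' ; python3 - <<'E'
from h import *
print(delta([.5604,-.2985,.18],-19.3))
E
```

```text
time: 7.65
eef_pos: [0.5368, -0.2666, 0.1791]
ee_rot: [[0.094, 0.996, -0.006], [0.996, -0.094, 0.003], [0.002, -0.006, -1.0]]
force: [0.7, 0.6, -0.0]
finger_gap: 0.0476
(array([-29.5811,  26.4683,  -1.0852]), array([-0.0062, -0.0017,  0.243 ]))
```

```bash
python3 -m handwheel '[[[-15,13,0],[0,0,0.12]],[[-26,24,0],[0,0,0.24]],[[-29,26,0],[0,0,0.243]],[[-29,26,0],[0,0,0.243]],[[-29,26,0],[0,0,0.243]]]' ; python3 -m handwheel '[[[0,0,0],[0,0,0]],[[0,0,0],[0,0,0]],[[0,0,0],[0,0,0]],[[0,0,0],[0,0,0]],[[0,0,0],[0,0,0]]]'; python3 - <<'E'
from h import *
o=telemetry.get_obs()
print(delta([.5604,-.2985,.18],-19.3))
p=o['eef_pos'];zt=p[2]-.0434
i={}
for c in ['scene','top','wrist']:
    im=capture(c)[:,:,::-1].copy();i[c]=im;cv2.imwrite(f'pics/{c}3.png',im);C=cam(c,o)
    q=proj(C,[[p[0],p[1],zt+.073],[p[0],p[1],zt+.023],[.5604,-.2985,.096]]);print(c,q)
def cr(c,u,v,h): 
    u,v=int(u),int(v);print(c,'origin',u-h,v-h,'scale',200/h);return cv2.resize(i[c][v-h:v+h,u-h:u+h],(400,400),interpolation=cv2.INTER_CUBIC)
out=[]
for c in ['scene','top']:
    q=proj(cam(c),[[p[0],p[1],zt+.023]])[0];out.append(cr(c,*q,40))
cv2.imwrite('pics/c3.png',np.hstack(out))
E
```

```text
time: 8.15
eef_pos: [0.5592, -0.2959, 0.1791]
ee_rot: [[0.323, 0.946, -0.006], [0.946, -0.323, 0.003], [0.001, -0.007, -1.0]]
force: [-0.2, -0.6, -0.7]
finger_gap: 0.0477
time: 8.65
eef_pos: [0.5598, -0.2967, 0.1796]
ee_rot: [[0.325, 0.946, -0.005], [0.946, -0.325, 0.002], [0.001, -0.005, -1.0]]
force: [0.1, 0.0, -1.4]
finger_gap: 0.0477
(array([-1.539 ,  1.1158, -0.4149]), array([-0.0051, -0.0007,  0.0061]))
scene [[364.4258 178.1557]
 [361.6596 200.3259]
 [359.5326 225.812 ]]
top [[349.5683 177.7118]
 [348.4261 188.0634]
 [348.2579 199.1491]]
wrist [[319.5177 314.8374]
 [320.2937 274.5502]
 [322.3483 247.3141]]
scene origin 321 160 scale 5.0
top origin 308 148 scale 5.0
```

View pics/c3.png

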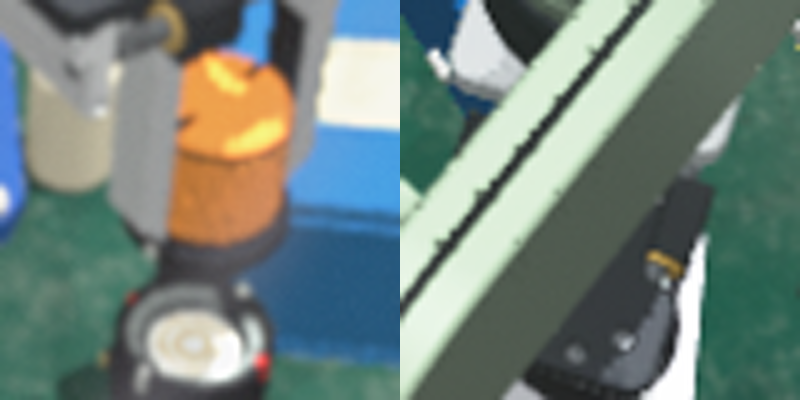

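View pics/wrist3.png

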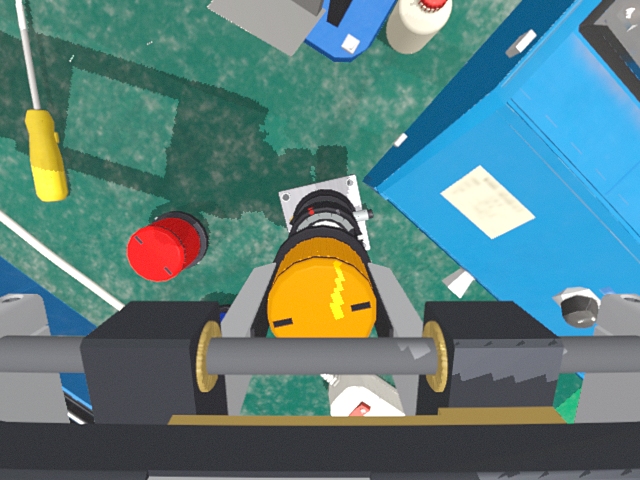

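```bash
python3 - <<'E'
from h import *
o=telemetry.get_obs();p=o['eef_pos'];z=p[2]-.0434+.073
def f(n,C,a,b,z):
    P=[onz(C,x,z) for x in (a,b)];d=P[1]-P[0];print(n,(P[0]+P[1])/2,np.linalg.norm(d),np.degrees(np.arctan2(d[1],d[0]))%180)
R=np.array(o['ee_rot']);print(o['time'],p,'tool yaw',np.degrees(np.arctan2(R[1,1],R[0,1])))
f('wr',cam('wrist',o),(283,322),(360,307),z)
f('sc',cam('scene'),(358,184.4),(371.8,174),z)
f('collar sc',cam('scene'),(370,217.6),(349,236),.096)
# wrist: element centre in tool axes, from first look before grip and now
print(R.T@(onz(cam('wrist',o),(321.5,314.5),z)-p))
print(delta([.5604,-.2985,.139],-19.3))
E
```

```text
8.8 [ 0.5599 -0.2968  0.1795] tool yaw -18.959825602270755
wr [ 0.5606 -0.2969  0.2091] 0.03390909113455383 173.03467565152715
sc [ 0.5585 -0.2986  0.2091] 0.03468859880105896 173.79307043215604
collar sc [ 0.5589 -0.2998  0.096 ] 0.060323018123852656 175.49000143322718
[ 0.0002  0.0007 -0.0296]
(array([-1.5009,  1.2616, 40.4784]), array([-0.0052, -0.0008,  0.0059]))
```

```bash
python3 -m handwheel '[[[-1,1,10],[0,0,0]],[[-1,1,22],[0,0,0]],[[-1,1,32],[0,0,0]],[[-1,1,36],[0,0,0]],[[-1,1,36],[0,0,0]]]' ; python3 -m handwheel '[[[0,0,2],[0,0,0]],[[0,0,4],[0,0,0]],[[0,0,6],[0,0,0]],[[0,0,8],[0,0,0]],[[0,0,8],[0,0,0]]]'; python3 - <<'E'
from h import *
o=telemetry.get_obs()
print(delta([.5604,-.2979,.1204],-19.3),o['moment'])
E
```

```text
time: 9.3
eef_pos: [0.5594, -0.2974, 0.1417]
ee_rot: [[0.325, 0.946, -0.007], [0.946, -0.325, 0.004], [0.002, -0.008, -1.0]]
force: [-0.1, 0.4, -1.1]
finger_gap: 0.0477
time: 9.8
eef_pos: [0.5608, -0.2981, 0.1355]
ee_rot: [[0.325, 0.946, -0.003], [0.946, -0.325, 0.002], [0.001, -0.004, -1.0]]
force: [0.4, -0.1, -0.8]
finger_gap: 0.0478
(array([ 0.0562, -0.365 , 15.0782]), array([-0.0038, -0.0007,  0.0058])) [-0.123  -0.2098 -0.0087]
```

```bash
python3 -m handwheel '[[[0,0,1.5],[0,0,0]],[[0,0,3],[0,0,0]],[[0,0,4.5],[0,0,0]],[[0,0,6],[0,0,0]],[[0,0,6],[0,0,0]]]'; python3 - <<'E'
from h import *
o=telemetry.get_obs()
print(delta([.5604,-.2979,.1204],-19.3),o['moment'])
im=capture('scene')[:,:,::-1];cv2.imwrite('pics/s4.png',cv2.resize(im[130:260,300:430],(600,600),interpolation=cv2.INTER_CUBIC))
E
```

```text
time: 10.3
eef_pos: [0.5609, -0.2979, 0.1302]
ee_rot: [[0.325, 0.946, -0.003], [0.946, -0.325, 0.002], [0.001, -0.004, -1.0]]
force: [1.7, 1.5, 3.3]
finger_gap: 0.0475
(array([-0.1781, -0.4312,  9.7837]), array([-0.0038, -0.0011,  0.0059])) [ 0.2733 -0.2757  0.0082]
```

View pics/s4.png

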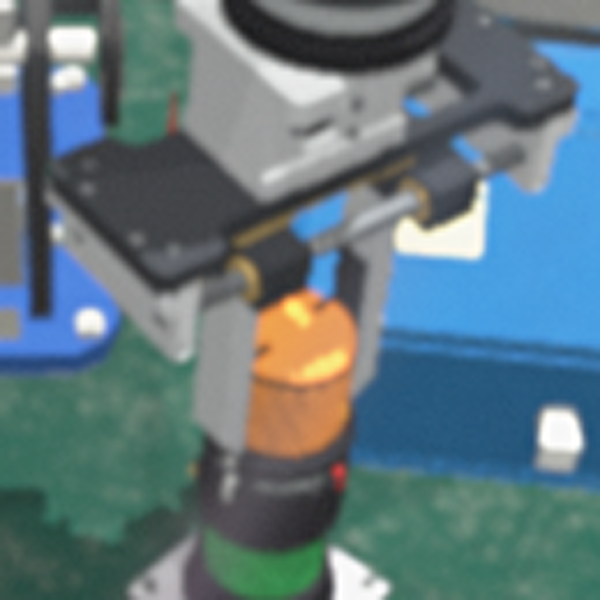

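```bash
python3 -m handwheel '[[[0,0,2],[0,0,0]],[[0,0,4],[0,0,0]],[[0,0,6],[0,0,0]],[[0,0,7.5],[0,0,0]],[[0,0,7.5],[0,0,0]]]'; python3 - <<'E'
from h import *
o=telemetry.get_obs()
print(delta([.5604,-.2979,.1204],-19.3),o['moment'])
E
```

```text
time: 10.85
eef_pos: [0.561, -0.2979, 0.1234]
ee_rot: [[0.325, 0.946, -0.003], [0.946, -0.325, 0.002], [0.001, -0.004, -1.0]]
force: [0.7, 2.2, 7.0]
finger_gap: 0.0478
(array([-0.1887, -0.5169,  3.0093]), array([-0.0035, -0.001 ,  0.006 ])) [ 0.4374 -0.0659  0.0094]
```

```bash
python3 -m handwheel '[[[0,0,1],[0,0,0]],[[0,0,2],[0,0,0]],[[0,0,3],[0,0,0]],[[0,0,4],[0,0,0]],[[0,0,4],[0,0,0]]]'; python3 - <<'E'
from h import *
o=telemetry.get_obs()
print(delta([.5604,-.2979,.1204],-19.3),o['moment'])
E
```

```text
time: 11.35
eef_pos: [0.561, -0.298, 0.1204]
ee_rot: [[0.325, 0.946, -0.003], [0.946, -0.325, 0.002], [0.001, -0.003, -1.0]]
force: [-0.9, 1.9, 12.3]
finger_gap: 0.0477
(array([-0.136 , -0.5887,  0.0459]), array([-0.0034, -0.0008,  0.0061])) [0.6862 0.2869 0.0241]
```

```bash
python3 -m handwheel '[[[0,0,1],[0,0,0.06]],[[0,0,1],[0,0,0.14]],[[0,0,1],[0,0,0.24]],[[0,0,1],[0,0,0.34]],[[0,0,1],[0,0,0.44]]]'; python3 - <<'E'
from h import *
o=telemetry.get_obs()
print(delta([.5604,-.2979,.1204],-99.3),o['moment'])
E
```

```text
time: 11.85
eef_pos: [0.562, -0.2985, 0.1204]
ee_rot: [[0.699, 0.715, -0.0], [0.715, -0.699, 0.0], [-0.0, -0.001, -1.0]]
force: [0.8, 3.4, 13.2]
finger_gap: 0.0478
(array([-0.6982, -1.5648,  0.0377]), array([-0.0006,  0.0003,  0.9587])) [0.7833 0.0468 0.1519]
```

```bash
python3 -m handwheel '[[[0,0,0],[0,0,0.1]],[[0,0,0],[0,0,0.2]],[[0,-0.5,0],[0,0,0.3]],[[0,-0.5,0],[0,0,0.4]],[[0,-0.5,0],[0,0,0.5]]]'; python3 - <<'E'
from h import *
o=telemetry.get_obs()
print(delta([.5604,-.2979,.1204],-99.3),o['moment'])
E
```

```text
time: 12.35
eef_pos: [0.5616, -0.2981, 0.1204]
ee_rot: [[0.956, 0.292, -0.0], [0.292, -0.956, 0.001], [-0.0, -0.001, -1.0]]
force: [-0.1, 2.7, 12.8]
finger_gap: 0.0478
(array([-1.1092, -0.5869,  0.0344]), array([-0.0006,  0.0004,  0.4585])) [0.7127 0.0543 0.2016]
```

```bash
python3 -m handwheel '[[[0,0,0],[0,0,0.08]],[[0,0,0],[0,0,0.16]],[[0,0,0],[0,0,0.24]],[[0,0,0],[0,0,0.32]],[[0,0,0],[0,0,0.38]]]'; python3 -m handwheel '[[[0,0,0],[0,0,0.03]],[[0,0,0],[0,0,0.06]],[[0,0,0],[0,0,0.08]],[[0,0,0],[0,0,0.08]],[[0,0,0],[0,0,0.08]]]';python3 - <<'E'
from h import *
o=telemetry.get_obs()
print(delta([.5604,-.2979,.1204],-99.3),o['moment'])
E
```

```text
time: 12.85
eef_pos: [0.5615, -0.2979, 0.1205]
ee_rot: [[0.997, -0.082, -0.001], [-0.082, -0.997, 0.001], [-0.001, -0.001, -1.0]]
force: [-0.3, 3.6, 13.1]
finger_gap: 0.0476
time: 13.35
eef_pos: [0.5619, -0.2979, 0.1205]
ee_rot: [[0.987, -0.159, 0.0], [-0.159, -0.987, 0.001], [0.0, -0.001, -1.0]]
force: [1.2, 3.0, 13.1]
finger_gap: 0.0477
(array([-1.5226,  0.2274,  0.0596]), array([-0.0008, -0.0001,  0.0027])) [ 0.8123 -0.12    0.1227]
```

```bash
python3 -m handwheel '[[[0,0,0],[0,0,0.015]],[[0,0,0],[0,0,0.03]],[[0,0,0],[0,0,0.045]],[[0,0,0],[0,0,0.06]],[[0,0,0],[0,0,0.06]]]';python3 - <<'E'
from h import *
o=telemetry.get_obs()
print(delta([.5604,-.2979,.1204],-99.3),o['moment'])
im=capture('scene')[:,:,::-1];cv2.imwrite('pics/s5.png',cv2.resize(im[130:260,300:430],(600,600),interpolation=cv2.INTER_CUBIC))
E
```

```text
time: 13.85
eef_pos: [0.5625, -0.298, 0.1204]
ee_rot: [[0.976, -0.216, 0.001], [-0.216, -0.976, 0.0], [0.001, -0.0, -1.0]]
force: [2.1, 2.8, 11.3]
finger_gap: 0.0478
(array([-2.0837,  0.3976,  0.0108]), array([-0.0003, -0.0013, -0.0557])) [ 0.7801 -0.4085  0.7001]
```

View pics/s5.png

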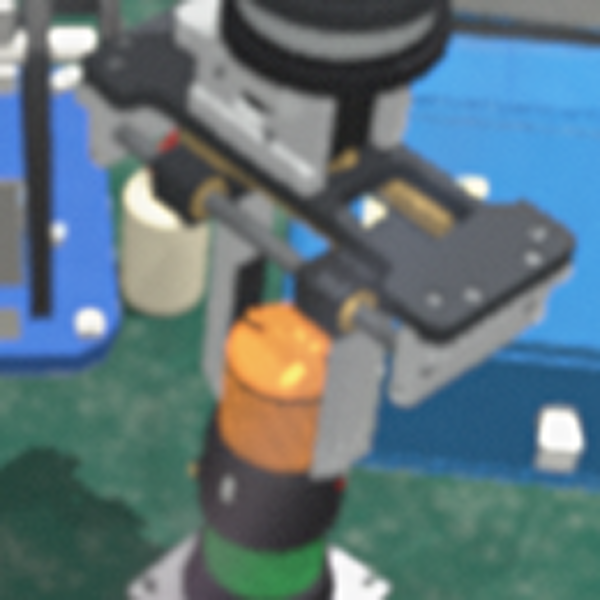

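```bash
python3 -m handwheel '[[[0,0,0.5],[0,0,0]],[[0,0,1],[0,0,0]],[[0,0,1.5],[0,0,0]],[[0,0,1.5],[0,0,0]],[[0,0,1.5],[0,0,0]]]';python3 - <<'E'
from h import *
o=telemetry.get_obs()
print(o['moment'],delta([.5604,-.2979,.1204],-99.3))
im=capture('wrist')[:,:,::-1];a=cv2.resize(im[210:350,235:415],(720,560),interpolation=cv2.INTER_CUBIC);cv2.imwrite('pics/w6.png',a)
print(nets.place_of('scene','red_element_lens') if capture('scene') is not None else 0,nets.place_of('scene','blue_element_lens'))
C=cam('wrist',telemetry.get_obs());p=telemetry.get_obs()['eef_pos'];print(proj(C,[[.561,-.298,.150]]))
E
```

```text
time: 14.4
eef_pos: [0.5626, -0.298, 0.1204]
ee_rot: [[0.976, -0.216, 0.002], [-0.216, -0.976, -0.0], [0.002, -0.0, -1.0]]
force: [-0.5, 4.8, 16.3]
finger_gap: 0.0476
[ 1.0998 -0.0646  0.5464] (array([-2.2023,  0.3561, -0.0195]), array([-0.0002, -0.0017, -0.0557]))
[{'xyz': [0.4205, -0.268, 0.0498], 'conf': 0.96}] [{'xyz': [0.4321, -0.3719, 0.0494], 'conf': 0.62}]
[[321.5815 320.5838]]
```

View pics/w6.png

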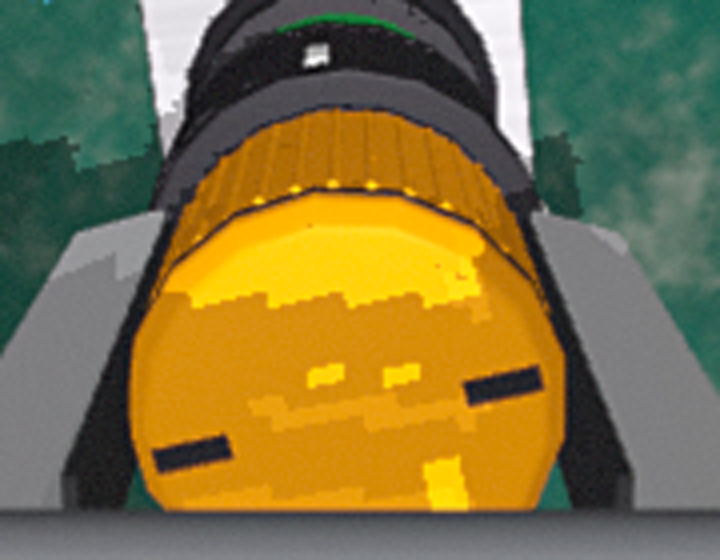

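```bash
python3 -m handwheel '[[[0,0,0],[0,0,0.01]],[[0,0,0],[0,0,0.01]],[[0,0,0],[0,0,0.01]],[[0,0,0],[0,0,0.01]],[[0,0,0],[0,0,0.01]]]';python3 - <<'E'
from h import *
from station import ticket
print(telemetry.get_obs()['moment']);print(ticket.sign_off())
E
```

```text
time: 15.1
eef_pos: [0.5627, -0.2981, 0.1203]
ee_rot: [[0.974, -0.226, 0.002], [-0.226, -0.974, -0.0], [0.002, -0.0, -1.0]]
force: [0.6, 3.7, 15.8]
finger_gap: 0.0478
[ 0.9698 -0.1124  0.8014]
the job is handed in; nothing more can be done
None
```

The amber element is on the collar, pushed down flush and turned clockwise to its stop. I handed the job in at about 15 s with the element still gripped, pressed and twisted.

**Last checks:**
- **Flush:** the tool height was 0.1203 m against 0.1204 m expected. The push was about 16 N, against 8.5 N from the spring.
- **At the stop:** the twisting moment rose from about 0.15 to 0.7–0.8 N·m after roughly 83° of hand turn from the starting alignment.
- **Grip:** the fingers read 47.8 mm on the 48 mm lens. The cap lines had shifted by about 1° relative to the jaws.
- **Bystanders:** the network still places red and blue within its accuracy of where they started.

**Not confirmed:** in the scene view a finger hid the red dot, and the wrist view did not show it. By my estimate the element's lines are at about 91°, against 93.4° measured for the dots. I put that gap down to measurement error, and took the moment rise as the sign that the stop was reached.

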